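# Set out and cover the chilled bonbon station

### The job

Set out the chilled bonbon station: nest the two lidded topping pots in the two collars of the pot rail, one in each, either way round, fully home and upright, and spread the heap of bonbons over the white pan in one even layer, all sitting on their bases, each at least a centimetre clear of its neighbours and with some in every quarter of the pan. Then, when the bonbons are spread, fit the cover: with its front held up, hook its rear edge under the lip at the back of the pan, and turn it down until it lies flat on the rim all round. Leave the tub, the jar and the spatula where they are.

Things in the scene. Friction and masses are not known exactly. Their poses are not given: they have to be found in the camera images.
- station: Fixed chilled unit, brushed metal, 305 x 310 x 83 mm: open white pan in front, raised pot rail behind. Origin: bench level, mid-width, under the inner face of the back wall (the front face of the pot rail). x to the rear, y left, z up. Pot rail: x 0 to 110, top z 83; front outside face x -190. Each collar in the rail takes one pot
- cover_bay (a point): Centre of the recess the cover lies in, at station x -92, y 0, z 60 mm; axes as the station's. Its floor is a flat rim round the pan at z 60; it is bounded by a front upstand (inner face station x -184), side upstands (inner faces y +-149), all 12 mm high, and the back wall at x 0: 184 x 298 mm for the 176 x 286 mm cover
- pan_floor (a point): Centre of the white pan's flat inner floor, at station x -92, y 0, z 30 mm. The pan is 150 mm (station x) by 240 mm (station y) inside, upright walls, 30 mm deep to the rim
- lip_edge (a point): Middle of the lip's front lower edge, at station x -20, y 0, z 78 mm; axes as the station's. The lip is a fixed dark strip over the rear of the rim, reaching 20 mm forward from the back wall (station x -20 to 0) along its whole width, underside z 78, top z 83: an 18 mm high slot between rim and lip
- collar_left (a point): Centre of the mouth of the left one of the two tapered collars (black) in the pot rail, at station x 55, y 65, z 83 mm. Mouth diameter 71 mm, narrowing downwards at the pots' own taper (about 14 degrees a side) to 44 mm, 53 mm below; open at the bottom
- collar_right (a point): The same for the right collar, at station x 55, y -65, z 83 mm
- cover: Loose cover: frosted sheet with dark metal edging, 176 (its x) x 286 (its y) x 6 mm, about 0.42 kg, lying on a tan mat. Origin: centre of its underside; z up, x towards its REAR edge (the one that goes under the lip); the handle is 25 mm off centre, nearer the front edge. It starts flat, roughly parallel to the station
- cover_handle (a point): Centre of the cover's black bar handle, at cover x -25, y 0, z 36 mm. The bar is flat-sided: 14 mm thick (cover x), 110 mm long (cover y), 18 mm tall (z 27 to 45), on two end posts at y +-48; 21 mm free between sheet and bar
- cover_rear (a point): Middle of the lower rear edge of the cover, at cover x +88, y 0, z 0 mm
- cover_front (a point): Middle of the lower front edge of the cover, at cover x -88, y 0, z 0 mm
- pot_orange: Loose white conical topping pot with a shut orange lid, about 0.28 kg: diameter 40 mm at the foot, 81 mm at height 80, lid top at 88, and on it a round knob of diameter 24 mm, height 88 to 118 mm, to hold it by. Origin: centre of its underside, z up. It starts upright on the bench before the cover's front edge. Fully home, its underside is about 60 mm below the collar's mouth
- pot_green: The same pot with a green lid, also starting before the cover's front edge
- bonbon0: Chocolate bonbon: round, flat base of diameter 28 mm, upright sides to 12 mm, then narrowing to a flat top of diameter 17 mm at 24 mm height, 14 g. Origin: centre of its base, z up. The bonbons start heaped close together in the pan, about 34 mm from centre to centre, possibly with one lying on top of others
- bonbon1: Same bonbon
- bonbon2: Same bonbon
- bonbon3: Same bonbon
- bonbon4: Same bonbon; may be absent (as also 5, 6 and 7)
- bonbon5: Same bonbon; may be absent
- bonbon6: Same bonbon; may be absent
- bonbon7: Same bonbon; if present it starts on top of the others; may be absent
- tub: White open tub, diameter 110 mm, height 110 mm; leave it. Origin: centre of its underside
- jar: Amber jar, diameter 70 mm, height 120 mm; leave it. Origin: centre of its underside
- spatula: Spatula lying flat on the bench; leave it. Origin: at its middle
There are look-alikes about, which are no part of the job. Leave any pink or yellow look-alike of the pot_orange alone.

How it is judged:
By the outcome, as a careful person would: the job done as asked, in the order asked, and still so for the second after the job is handed in, with the robot touching nothing.
Of bonbon4, bonbon5, bonbon6, bonbon7 only 2 to 4 are there at a start; the rules pass over those that are not, and their reading is None.
At some moment in a run one of cover may be knocked a few centimetres aside while the robot is not near it.
It also fails if it takes over 210 s, if anything falls off the work surface, if the arm or the gripper's body presses on something with over 40 N, if the wrist force passes 120 N, or if a joint passes its speed limit or range.

### The arm

A 6-joint arm with a two-finger parallel gripper is mounted at the origin on the work surface. World frame = base frame: x ahead of the robot, y to its left, z up, the work surface at z = 0. Lengths are in m, angles in rad, forces in N, time in s.
With the tool pointing down it reaches from about 0.3 to 0.825 m from the base axis. Payload 5.4 kg.
Tool frame: the origin (TCP) lies at the very end of the fingers, on their centre line; the grasp point (between the pads) lies 19 mm behind it; z points along the fingers, x is the direction in which the jaws open and shut, and the axes are right-handed (so a half turn about z gives the same grasp; the last joint's range is limited). The gripper opens to 92 mm and grips with 3 to 60 N. Pads are 20 mm wide; open, the fingers measure 128 mm over their backs; the gripper's body (75 mm by 189 mm) begins 69 mm behind the grasp point.
Start: joints at [1.035, 0.158, 1.597, -0, 1.386, -0.21], TCP at [0.184, 0.545, 0.215] pointing down, gripper open.
Joint ranges: [-2.91, 2.91], [-0.94, 2.29], [0.18, 2.7], [-1.29, 4.43], [0.17, 2.64], [-3, 3]. Speed limits (rad/s): [2.57, 2.57, 3.14, 3.14, 3.14, 3.14].

### API

Orientations are given as a rotation vector (axis times angle).
In Python, from workcell import bot gives the robot as it stands. Calls block until the motion is done:
- bot.goto(position, orientation): joint-space move of the TCP to a pose.
- bot.line_to(position, rot=None, max_speed=0.15): straight line of the TCP; rot=None keeps the orientation; max_speed is the mean speed in m/s.
- bot.set_joints(angles): joint-space move.
- bot.set_gripper(opening, newtons=None): opening from 0.0 (shut) to 1.0 (fully open); newtons is the grip in N (None keeps the last); returns when the fingers have stopped.
- bot.hold(seconds).
- bot.inverse_kinematics(position, orientation): joint angles nearest the present ones, or None.
- bot.read_camera(name): name is "scene" or "side" or "wrist"; returns a dict with "pixels" (384x512x3 uint8, blue, green, red), "fx", "fy", "cx", "cy" (pixels), "R" (3x3) and "t" (3): a world point X has camera coordinates R X + t. Camera axes: x right, y down, z forward; pixel columns grow to the right and rows downward; lengths in m; the calibration is good to about 2 mm. A picture is of the moment at which its call begins. There is no depth.
A pose or a line that the arm cannot do raises bot.MotionError and nothing moves.
- bot.job_done(): hands the job in, once; it reports no verdict.
Readings, each from a call of its own:
- bot.current_clock(): time.
- bot.current_joints(): joint angles.
- bot.current_joint_vel(): joint speeds.
- bot.current_effort(): joint torques, N m.
- bot.current_ee_pos(): TCP position.
- bot.current_tool_rot(): TCP orientation.
- bot.current_contact_force(): force on the tool from outside, world axes, zero at the start.
- bot.current_ft_torque(): the same for the moment, N m.
- bot.current_opening(): opening from 0.0 (shut) to 1.0 (fully open).
Only numpy, scipy, OpenCV 4.12 (cv2) and the standard library are available. Lean on these libraries where they do the work, as an engineer would, in place of code of your own. Each camera call takes 0.05 s, during which the arm holds its last target.

## Working session

There is one attempt and no reset: what is moved stays moved. The work goes in short steps, each a Python script; the robot and the scene stay as the last script left them, time stands still between calls to the robot, and variables do not carry over. Pictures are saved under pics/ and viewed, and the job is handed in when it is done.

```bash
ls; mkdir -p pics
python3 - <<'E'
from workcell import bot
import cv2
for n in ("scene","side","wrist"):
    c=bot.read_camera(n); cv2.imwrite(f"pics/{n}0.png",c["pixels"])
    print(n,c["fx"],c["cx"],c["cy"],c["R"],c["t"])
print(bot.current_clock(),bot.current_tool_rot(),bot.current_ee_pos())
E
```

```text
pics
scene 473.819177638879 251.65680809893578 183.13889016503578 [[-0.28066012  0.95976271  0.00924298]
 [ 0.79900877  0.23896547 -0.55179751]
 [-0.53180343 -0.14748233 -0.8339269 ]] [ 0.1363342  -0.32558744  1.75194738]
side 451.6922751605028 261.39441994860033 190.51969150350877 [[ 0.80054969 -0.59922617  0.00694224]
 [-0.43072408 -0.58341266 -0.68855388]
 [ 0.4166497   0.5482314  -0.72515196]] [-0.37517256  0.28029113  1.246234  ]
wrist 338.7045107561284 253.462982765112 190.36196687621856 [[ 3.19799902e-01  9.47484898e-01 -6.24606610e-04]
 [ 9.21225272e-01 -3.10782358e-01  2.34004967e-01]
 [ 2.21522056e-01 -7.54101690e-02 -9.72235201e-01]] [-0.57531613 -0.02624127  0.38946627]
0.15 [ 2.55180970e+00  1.83145050e+00 -2.07544122e-03] [0.18380524 0.54432492 0.21385646]
```

View pics/scene0.png

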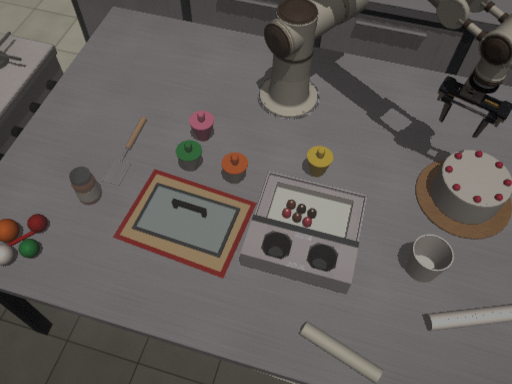

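View pics/side0.png

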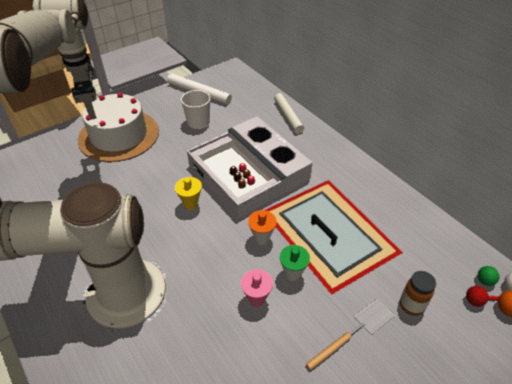

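View pics/wrist0.png

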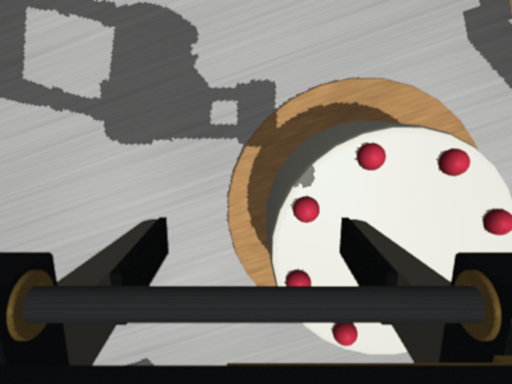

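The scene picture shows orange pot (235,162), green pot (189,150), pink look-alike (202,122), yellow look-alike (320,158), cover (188,215), station (305,230), jar (86,185) and tub (430,258). I'll take enlarged crops next.

Run:
```python
import cv2
def crop(src,x0,y0,x1,y1,k,out):
    im=cv2.imread(src)[y0:y1,x0:x1]; im=cv2.resize(im,None,fx=k,fy=k,interpolation=cv2.INTER_CUBIC)
    for i in range(0,x1-x0,20): cv2.putText(im,str(x0+i),(i*k,8),0,.3,(0,255,255),1); cv2.line(im,(i*k,10),(i*k,14),(0,255,255),1)
    for j in range(0,y1-y0,20): cv2.putText(im,str(y0+j),(0,j*k+4),0,.3,(0,255,255),1)
    cv2.imwrite(out,im)
crop("pics/scene0.png",235,165,375,295,5,"pics/s_st.png")
crop("pics/side0.png",175,110,320,220,5,"pics/d_st.png")
crop("pics/scene0.png",110,105,265,275,3,"pics/s_cv.png")
crop("pics/side0.png",170,170,410,310,3,"pics/d_cv.png")
```

```text
(no output)
```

View pics/s_st.png

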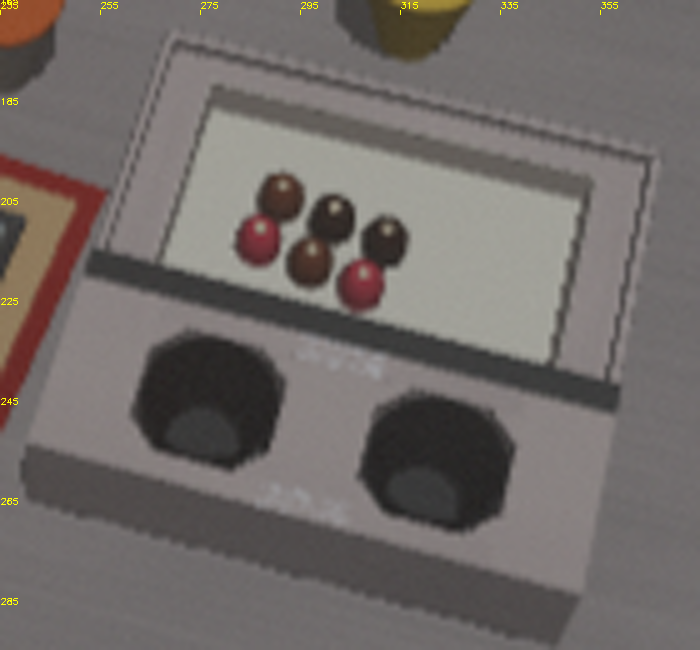

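View pics/d_st.png

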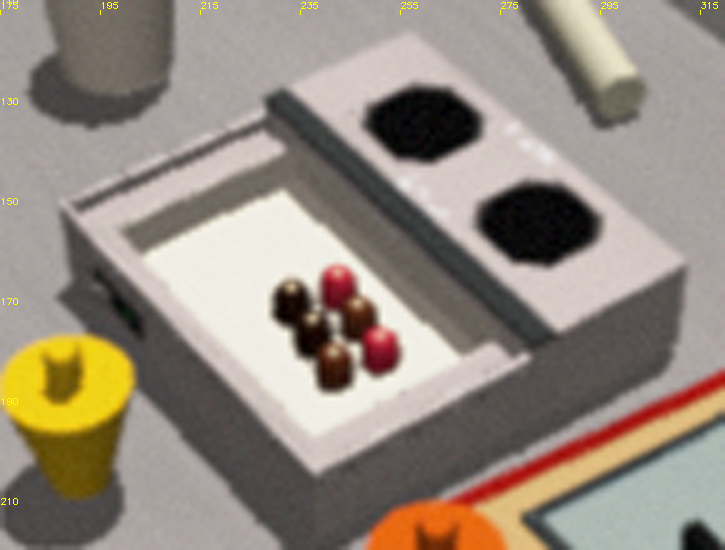

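View pics/s_cv.png

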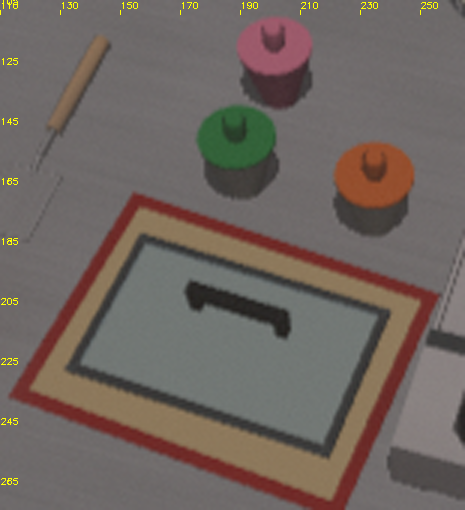

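View pics/d_cv.png

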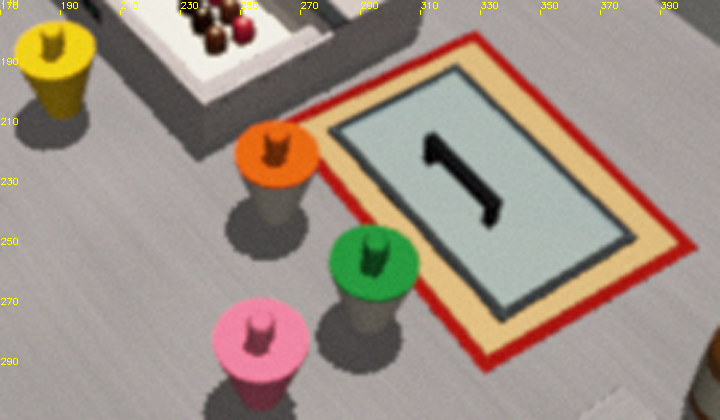

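```bash
cat > h.py <<'E'
from workcell import bot
import numpy as np, cv2
from scipy.optimize import least_squares
from scipy.spatial.transform import Rotation as Ro
def cam(n):
    c=bot.read_camera(n); return c
def proj(c,X):
    p=c["R"]@np.asarray(X,float)+c["t"]; return np.array([c["fx"]*p[0]/p[2]+c["cx"],c["fy"]*p[1]/p[2]+c["cy"]])
def ray(c,uv):
    d=np.array([(uv[0]-c["cx"])/c["fx"],(uv[1]-c["cy"])/c["fy"],1]); R=np.array(c["R"])
    o=-R.T@c["t"]; d=R.T@d; return o,d/np.linalg.norm(d)
def onz(c,uv,z):
    o,d=ray(c,uv); return o+d*(z-o[2])/d[2]
def tri(obs):
    A=np.zeros((3,3));b=np.zeros(3)
    for c,uv in obs:
        o,d=ray(c,uv);P=np.eye(3)-np.outer(d,d);A+=P;b+=P@o
    X=np.linalg.solve(A,b); return X,[np.round(proj(c,X)-uv,1).tolist() for c,uv in obs]
def un(p,x0,y0,k): return np.array([x0+(p[0]+.5)/k-.5,y0+(p[1]+.5)/k-.5])
def fit(obs,z=True):
    # obs: (cam, uv, modelpoint m) -> x,y,z,yaw
    def f(q):
        R=Ro.from_euler('z',q[3]).as_matrix()
        return np.concatenate([proj(c,R@np.array(m)+np.array([q[0],q[1],q[2] if z else 0]))-uv for c,uv,m in obs])
    r=least_squares(f,[.5,0,0,0],loss='soft_l1'); return r.x,np.round(f(r.x).reshape(-1,2),1)
def crop(im,x0,y0,x1,y1,k,out):
    im=cv2.resize(im[y0:y1,x0:x1],None,fx=k,fy=k,interpolation=cv2.INTER_CUBIC)
    st=20 if k<8 else 10
    for i in range(0,x1-x0,st): cv2.putText(im,str(x0+i),(i*k,8),0,.3,(0,0,255),1); cv2.line(im,(i*k,10),(i*k,14),(0,0,255),1)
    for j in range(0,y1-y0,st): cv2.putText(im,str(y0+j),(0,j*k+4),0,.3,(0,0,255),1)
    cv2.imwrite(out,im)
E
python3 - <<'E'
from h import *
s=cam("scene");d=cam("side")
S=lambda x,y:un((x,y),235,165,5); D=lambda x,y:un((x,y),175,110,5)
w=.1525
obs=[(s,S(170,40),(-.19,-w,.072)),(s,S(655,152),(-.19,w,.072)),(s,S(22,448),(.11,-w,.083)),(s,S(580,597),(.11,w,.083)),
(s,S(210,400),(.055,-.065,.083)),(s,S(438,460),(.055,.065,.083)),(s,S(212,88),(-.167,-.12,.06)),(s,S(593,180),(-.167,.12,.06)),(s,S(90,250),(-.02,-w,.083)),(s,S(619,386),(-.02,w,.083)),
(d,D(62,205),(-.19,w,.072)),(d,D(318,472),(-.19,-w,.072)),(d,D(687,262),(.11,-w,.083)),(d,D(410,32),(.11,w,.083)),(d,D(422,123),(.055,.065,.083)),(d,D(540,222),(.055,-.065,.083)),(d,D(267,100),(-.02,w,.083)),(d,D(530,343),(-.02,-w,.083))]
print("station",*fit(obs))
S=lambda x,y:un((x,y),110,105,3); D=lambda x,y:un((x,y),170,170,3)
obs=[(s,S(142,236),(-.088,-.143,.006)),(s,S(390,310),(-.088,.143,.006)),(s,S(330,457),(.088,.143,.006)),(s,S(67,370),(.088,-.143,.006)),
(d,D(330,130),(-.088,.143,.006)),(d,D(457,66),(.088,.143,.006)),(d,D(637,237),(.088,-.143,.006)),(d,D(502,320),(-.088,-.143,.006))]
print("cover",*fit(obs))
for n,a,b,a2,b2 in (("or",(374,155),(277,137),(374,174),(277,154)),("gr",(235,115),(374,240),(236,136),(374,263))):
    print(n,tri([(s,S(*a)),(d,D(*b))]),tri([(s,S(*a2)),(d,D(*b2))]))
E
```

```text
station [ 0.59016371  0.18262124 -0.00132961  0.00323235] [[ 0.  -1.5]
 [ 0.6 -0.4]
 [ 1.7  0.2]
 [-0.3 -0.1]
 [-0.2  0.5]
 [-0.1  0.6]
 [-0.3 -0.6]
 [ 0.3 -0.3]
 [ 1.   0.4]
 [-0.4 -0.1]
 [-0.2  0.3]
 [-0.3  0.2]
 [ 0.1 -0.3]
 [ 0.6  0.3]
 [ 0.5  0. ]
 [ 0.   0.1]
 [-0.1  0. ]
 [ 0.9  0. ]]
cover [ 0.59733854 -0.17567343 -0.00242402 -0.05182755] [[-0.2 -0.6]
 [ 0.5  0.3]
 [-0.1  0.3]
 [-0.4  0.3]
 [-0.9 -0. ]
 [-0.3 -0.7]
 [ 0.3  0.2]
 [ 0.2  0.5]]
or (array([ 0.4092529 , -0.07952774,  0.11606006]), [[-0.3, 0.1], [-0.3, -0.1]]) (array([ 0.41161778, -0.07840526,  0.08740183]), [[0.1, -0.0], [0.1, 0.0]])
gr (array([ 0.40435724, -0.23065494,  0.12126229]), [[0.0, -0.0], [0.0, 0.0]]) (array([ 0.40581441, -0.23248783,  0.08694204]), [[0.1, -0.0], [0.1, 0.0]])
```

```bash
cat >> h.py <<'E'
def down(yaw): return (Ro.from_euler('z',yaw)*Ro.from_euler('x',np.pi)).as_rotvec()
ST=np.array([.5902,.1826]); SY=0.0032
def st(x,y,z=0):
    c,s_=np.cos(SY),np.sin(SY); return np.array([ST[0]+c*x-s_*y,ST[1]+s_*x+c*y,z])
E
python3 - <<'E'
from h import *
w=cam("wrist"); R=np.array(w["R"]); C=-R.T@w["t"]; T=Ro.from_rotvec(bot.current_tool_rot()).as_matrix()
print("cam in tool",T.T@(C-bot.current_ee_pos()), "\n",T.T@R.T)
for yaw in (0,np.pi/2,-np.pi/2,np.pi):
    print(yaw,bot.inverse_kinematics(st(-.1,0,.3),down(yaw)))
E
```

```text
cam in tool [ 0.00077995 -0.06574225 -0.17054398] 
 [[ 9.99999671e-01  1.17011114e-04  8.03104235e-04]
 [-3.01948329e-04  9.72155936e-01  2.34334688e-01]
 [-7.53322786e-04 -2.34334853e-01  9.72155651e-01]]
0 [ 1.24689978e-01 -2.22435640e-02  1.61967286e+00 -4.44089210e-16
  1.54416336e+00  1.24689978e-01]
1.5707963267948966 [ 1.24689978e-01 -2.22435640e-02  1.61967286e+00 -4.44089210e-16
  1.54416336e+00 -1.44610635e+00]
-1.5707963267948966 [ 1.24689978e-01 -2.22435640e-02  1.61967286e+00 -4.44089210e-16
  1.54416336e+00  1.69548630e+00]
3.141592653589793 None
```

Run:
```python
from h import *
bot.goto(st(-.13,0,.22),down(np.pi/2))
w=cam("wrist"); cv2.imwrite("pics/w1.png",w["pixels"]); 
np.savez("w1.npz",**{k:np.array(w[k]) for k in w})
bot.line_to(st(-.10,-.05,.22))
w=cam("wrist"); cv2.imwrite("pics/w2.png",w["pixels"]);np.savez("w2.npz",**{k:np.array(w[k]) for k in w})
im=cv2.resize(cv2.imread("pics/w1.png"),(768,576)); cv2.imwrite("pics/w1b.png",im)
print(bot.current_clock(),bot.current_contact_force())
```

```text
2.6083 [-0.3956966 -0.4666909  0.1809912]
```

View pics/w1b.png

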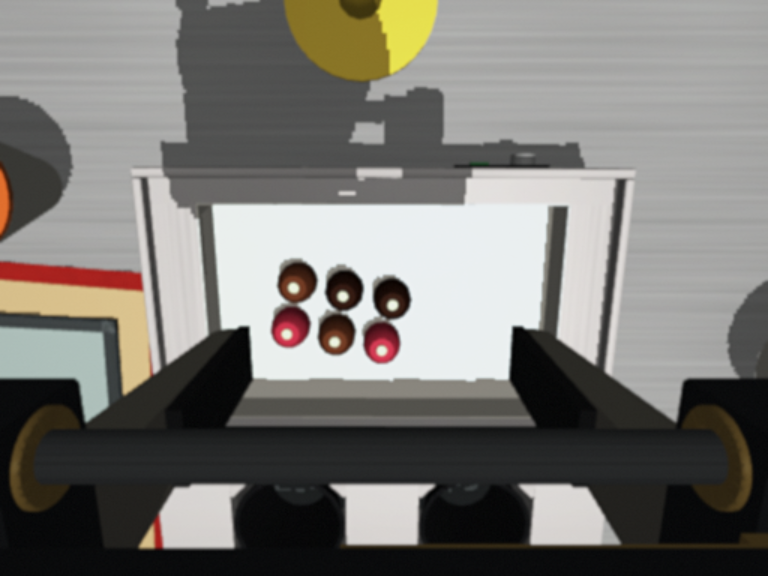

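View pics/w2.png

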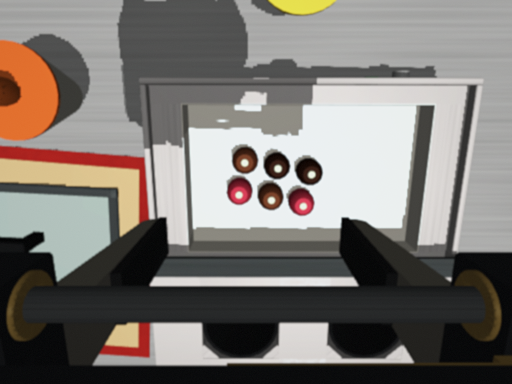

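Six bonbons in a 2x3 grid, all on the floor, none on top (w1b rows at ~285 and ~335, columns 290–390). I'll locate them by blob centroids in the two wrist views.

```bash
cat >> h.py <<'E'
def bonb(w,zc=.041,xr=(-.165,-.02),yr=(-.118,.118),amin=250):
    """blobs inside pan -> station coords list using centroid at height zc"""
    im=np.array(w["pixels"]); hsv=cv2.cvtColor(im,cv2.COLOR_BGR2HSV)
    m=((im.min(2)<75)).astype(np.uint8)
    poly=np.array([proj(w,st(x,y,.03)) for x,y in ((xr[0],yr[0]),(xr[0],yr[1]),(xr[1],yr[1]),(xr[1],yr[0]))]).astype(np.int32)
    k=np.zeros_like(m); cv2.fillPoly(k,[poly],1); m*=k
    m=cv2.morphologyEx(m,cv2.MORPH_OPEN,np.ones((3,3)))
    n,l,s,c=cv2.connectedComponentsWithStats(m)
    out=[]
    for i in range(1,n):
        if s[i,4]>60:
            X=onz(w,c[i],zc)[:2]-ST; cs,sn=np.cos(SY),np.sin(SY)
            out.append((cs*X[0]+sn*X[1],-sn*X[0]+cs*X[1],s[i,4],c[i]))
    return out
E
python3 - <<'E'
from h import *
ws=[np.load(f"w{i}.npz") for i in (1,2)]
o=[]
for w in ws:
    b=bonb(w); o.append(b)
    for q in b: print(np.round(np.array(q[:3])*[1000,1000,1],1),np.round(q[3],1))
    print()
for a in o[0]:
    b=min(o[1],key=lambda q:np.hypot(q[0]-a[0],q[1]-a[1]))
    X,e=tri([(ws[0],a[3]),(ws[1],b[3])]); print(np.round((X-[*ST,0])*1000,1),e)
E
```

```text
[-114.9  -56.9  465. ] [198.  187.2]
[-109.2  -24.   456. ] [229.2 192.3]
[-103.     9.3  450. ] [260.5 197.8]
[-82.4 -62.9 450. ] [193.6 216.4]
[-76.6 -30.2 450. ] [224.  221.4]
[-70.5   2.2 432. ] [253.9 226.6]
[ -54. -105.  891.] [156.5 241.1]
[-54.5 105.9 655. ] [348.  240.2]

[-114.9  -57.5  440. ] [244.5 159.1]
[-109.   -24.8  453. ] [275.9 164.6]
[-102.8    8.9  466. ] [308.1 170.3]
[-82.4 -63.5 427. ] [239.2 189.6]
[-76.6 -30.9 442. ] [269.9 194.8]
[-70.3   1.5 435. ] [300.1 200.3]
[-34.8  67.3 769. ] [359.3 231.5]

[-114.1  -57.9   37.6] [[-0.1, -0.1], [0.1, 0.1]]
[-108.   -24.7   35.9] [[-0.0, -0.1], [0.0, 0.1]]
[-102.3    9.1   38.2] [[-0.0, -0.0], [0.0, 0.0]]
[-81.4 -63.8  38.2] [[-0.1, -0.1], [0.1, 0.1]]
[-75.4 -30.8  37.1] [[-0.1, -0.1], [0.1, 0.1]]
[-69.    2.   36.6] [[-0.0, -0.1], [0.0, 0.1]]
[-120.   -56.5  202.6] [[-0.7, -1.2], [0.8, 1.2]]
[ 321.1  384.6 -902.4] [[-0.8, -0.9], [0.8, 0.9]]
```

Run:
```python
from h import *
w=np.load("w1.npz"); im=cv2.resize(w["pixels"],None,fx=1.5,fy=1.5,interpolation=cv2.INTER_CUBIC)
def P(p,c): 
    u=(proj(w,p)+.5)*1.5-.5; cv2.circle(im,tuple(int(round(v)) for v in u),2,c,-1)
for y in (-.12,.12):
    for z in (.03,.06): P(st(-.167,y,z),(0,0,255))
    P(st(-.019,y,.03),(0,0,255))
for y in (-.149,.149): P(st(-.184,y,.072),(0,255,0));P(st(-.184,y,.06),(255,255,0))
for y in (-.065,.065):
    for a in np.linspace(0,6.28,16): P(st(.055+.0355*np.cos(a),y+.0355*np.sin(a),.083),(255,0,255))
for y in np.linspace(-.14,.14,9): P(st(-.02,y,.083),(0,255,255))
cv2.imwrite("pics/w1o.png",im)
```

```text
(no output)
```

View pics/w1o.png

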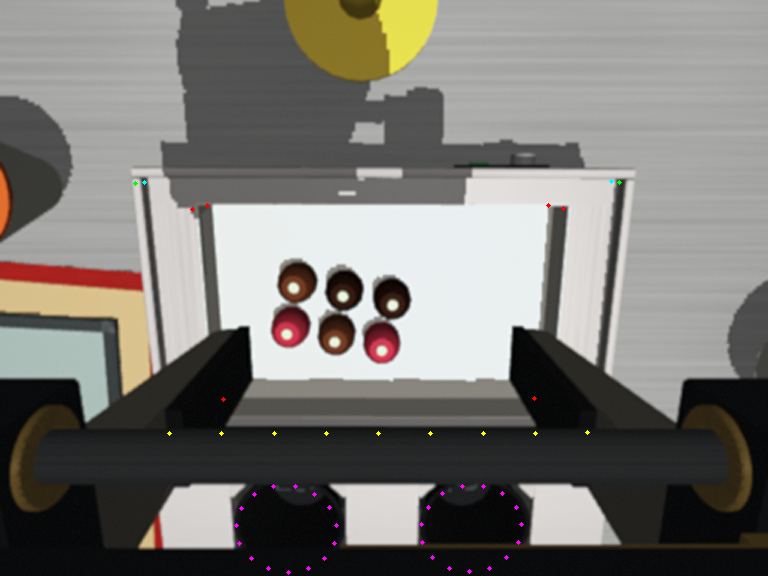

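Run:
```python
from h import *
for n,p,y in (("w3",st(.02,0,.30),-np.pi/2),("w4",st(-.06,0,.36),np.pi/2)):
    bot.goto(p,down(y)); bot.hold(.2)
    w=cam("wrist"); np.savez(n+".npz",**{k:np.array(w[k]) for k in w})
    im=cv2.resize(w["pixels"],None,fx=1.5,fy=1.5,interpolation=cv2.INTER_CUBIC); cv2.imwrite(f"pics/{n}.png",im)
print(bot.current_clock())
```

```text
8.4583
```

View pics/w3.png

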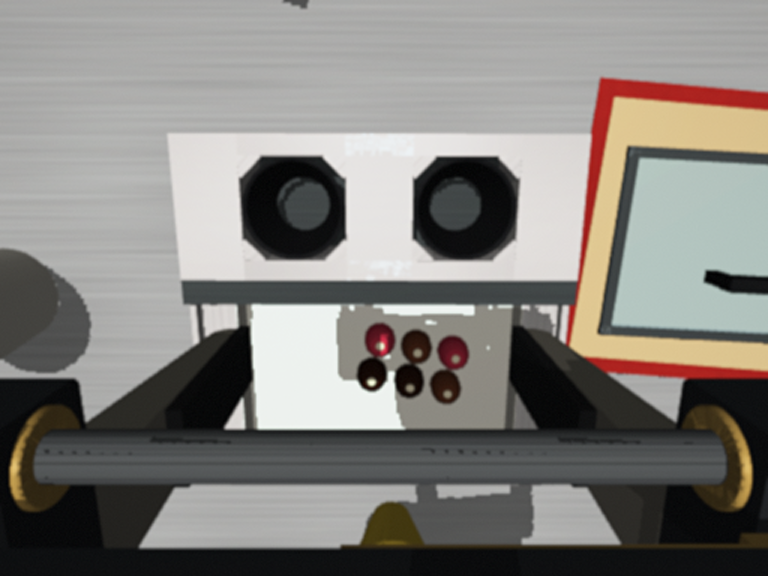

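View pics/w4.png

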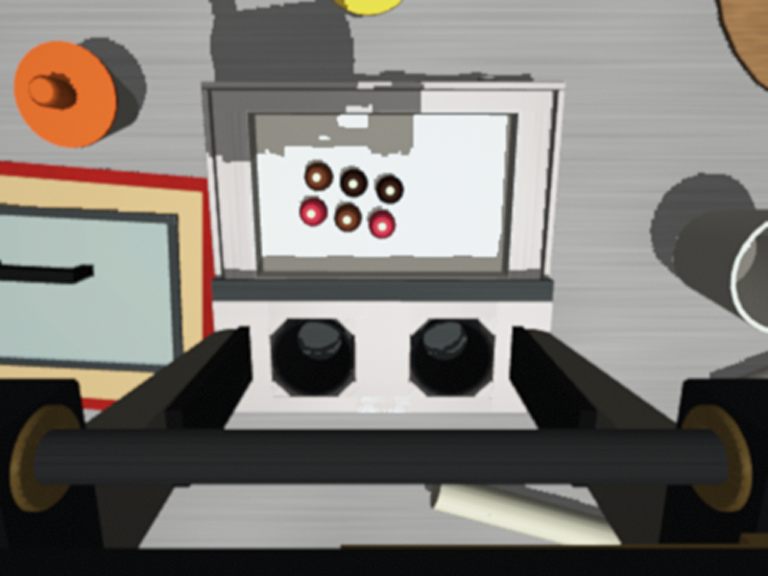

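Run:
```python
from h import *
a=np.load("w3.npz");b=np.load("w4.npz"); U=lambda *p:un(p,0,0,1.5); v=.1525
oa=[(a,U(168,133),(.11,v,.083)),(a,U(592,133.5),(.11,-v,.083)),(a,U(293.5,208),(.055,.065,.083)),(a,U(466,208),(.055,-.065,.083)),(a,U(379.5,281.5),(0,0,.083)),(a,U(379.5,304),(-.02,0,.083))]
ob=[(b,U(313.5,357.5),(.055,-.065,.083)),(b,U(452,357.5),(.055,.065,.083)),(b,U(204,82.5),(-.19,-v,.072)),(b,U(563.5,82.5),(-.19,v,.072)),(b,U(250,114),(-.167,-.12,.06)),(b,U(517,114),(-.167,.12,.06)),(b,U(384,277.5),(-.02,0,.083)),(b,U(383.5,300),(0,0,.083))]
for o in (oa,ob,oa+ob):
    q,r=fit(o); print(np.round(q,4)); print(r.tolist())
```

```text
[ 0.5876  0.1845  0.0051 -0.0012]
[[0.4, -0.8], [-0.6, -0.7], [-0.5, 0.5], [0.5, 0.7], [0.1, -0.6], [0.1, 1.1]]
[ 0.5881  0.1864 -0.004  -0.0006]
[[0.7, -0.3], [-0.1, -0.3], [0.8, 0.2], [-0.9, 0.4], [-1.1, -1.0], [1.1, -0.8], [-0.4, 1.5], [-0.1, 0.6]]
[ 0.5875  0.1855 -0.001  -0.0026]
[[1.8, -0.6], [-3.7, -0.1], [-0.5, 0.0], [-1.2, 0.4], [-0.8, -1.7], [-0.8, -0.3], [-0.3, 0.0], [-0.5, 0.2], [-0.5, -0.9], [-0.4, -0.2], [-2.1, -1.9], [1.3, -1.3], [-1.0, 1.6], [-0.7, 0.8]]
```

```bash
sed -i 's/^ST=.*/ST=np.array([.5885,.1850]); SY=0.0/' h.py
python3 - <<'E'
from h import *
a=np.load("w3.npz")
for p in ((380,340),(416,346),(453,352),(371,374),(409,381),(445,387)):
    print(np.round((onz(a,un(p,0,0,1.5),.040)-[*ST,0])*1000,1))
for n in (1,2,4):
    print(n,[np.round(np.array(q[:2])*1000,1).tolist() for q in bonb(np.load(f"w{n}.npz"),.040) if q[2]<600])
E
```

```text
[-66.4  -0.7  40. ]
[-72.1 -33.   40. ]
[-77.8 -66.4  40. ]
[-99.1   7.4  40. ]
[-105.9  -27.2   40. ]
[-111.8  -60.2   40. ]
1 [[-112.8, -59.8], [-107.2, -26.8], [-101.1, 6.6], [-80.2, -65.8], [-74.5, -32.9], [-68.5, -0.4]]
2 [[-112.9, -60.3], [-107.0, -27.5], [-101.0, 6.4], [-80.2, -66.2], [-74.5, -33.4], [-68.3, -1.0]]
4 [[-112.4, -59.8], [-106.3, -27.0], [-100.4, 6.7], [-79.7, -65.3], [-73.9, -32.9], [-68.0, -0.6]]
```

```bash
cat >> h.py <<'E'
def pick(xy,yaw,off=(0,0),op=.40,zt=.033,N=8,hi=.085):
    p=np.array(xy)+off
    bot.set_gripper(op); bot.goto(st(*p,hi),down(yaw)); bot.line_to(st(*p,zt),max_speed=.12)
    f=bot.current_contact_force(); bot.set_gripper(0,N); o=bot.current_opening()
    bot.line_to(st(*p,hi),max_speed=.2)
    print("pick",xy,"f",np.round(f,1),"open mm",round(o*92,1),round(bot.current_opening()*92,1),round(bot.current_clock(),1))
def put(xy,yaw=np.pi/2,off=(0,0),op=.40,zt=.034,hi=.085):
    p=np.array(xy)+off
    bot.goto(st(*p,hi),down(yaw)); bot.line_to(st(*p,zt),max_speed=.12)
    f=bot.current_contact_force(); bot.set_gripper(op); bot.line_to(st(*p,hi),max_speed=.2)
    print("put",xy,np.round(f,1),round(bot.current_clock(),1))
def snap(n,k=1.5,name="wrist"):
    w=cam(name); np.savez(n+".npz",**{q:np.array(w[q]) for q in w}); cv2.imwrite(f"pics/{n}.png",cv2.resize(w["pixels"],None,fx=k,fy=k,interpolation=cv2.INTER_CUBIC)); return w
E
python3 - <<'E'
from h import *
bot.goto(st(-.1,.007,.2),down(np.radians(35)))
d=np.radians(80); u=np.array([np.cos(d),np.sin(d)]); v=np.array([np.sin(d),-np.cos(d)])
pick((-.1003,.0065),np.radians(35),(u-v)/2**.5*.002)
put((-.125,.075))
bot.goto(st(-.13,0,.22),down(np.pi/2)); snap("w5")
E
```

```text
pick (-0.1003, 0.0065) f [ 0.1 -0.2  0.1] open mm 27.2 27.7 12.1
put (-0.125, 0.075) [-0.1  0.6  1.1] 14.3
```

View pics/w5.png

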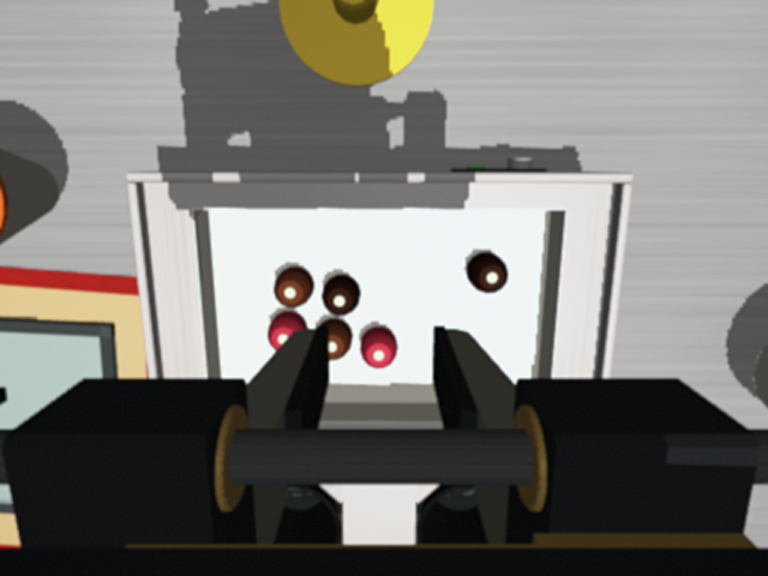

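Picked and placed the first one cleanly (now at (487,271), upright); the other five have not moved. I'll carry on with the rest.

Run:
```python
from h import *
r=np.radians
d=r(80); u=np.array([np.cos(d),np.sin(d)]); v=np.array([np.sin(d),-np.cos(d)])
pick((-.0677,-.0005),r(-10)); put((-.059,.075))
pick((-.1068,-.0268),r(35),(u-v)/2**.5*.002); put((-.125,0))
pick((-.0739,-.0328),r(-10)); put((-.059,0))
pick((-.1124,-.0598),r(80)); put((-.125,-.075))
pick((-.0796,-.0657),r(80)); put((-.059,-.075))
bot.set_gripper(1)
bot.goto(st(-.13,0,.22),down(np.pi/2)); w=snap("w6")
for q in bonb(w,.040): print(np.round(np.array(q[:3])*[1000,1000,1],1))
```

```text
pick (-0.0677, -0.0005) f [-0.   0.5  0.1] open mm 27.6 27.2 18.0
put (-0.059, 0.075) [-1.   0.1 -0.8] 20.8
pick (-0.1068, -0.0268) f [-0.5  0.4  0.3] open mm 27.3 27.6 23.1
put (-0.125, 0) [-0.1  0.4 -0. ] 25.3
pick (-0.0739, -0.0328) f [ 0.2 -0.3 -0.8] open mm 27.4 27.3 28.2
put (-0.059, 0) [ 0.4 -0.1 -0.3] 31.1
pick (-0.1124, -0.0598) f [-0.2 -0.7 -0.2] open mm 27.6 27.3 33.0
put (-0.125, -0.075) [0.2 0.7 0.6] 34.6
pick (-0.0796, -0.0657) f [ 0.3  0.4 -0.5] open mm 27.3 27.4 36.5
put (-0.059, -0.075) [1.1 0.  0.2] 38.1
[-125.2  -72.9  474. ]
[-123.6   74.9  478. ]
[-122.5    0.5  450. ]
[ -54.2 -105.5  844. ]
[-54.5 105.9 747. ]
[-59.5 -72.9 451. ]
[-58.8   1.  453. ]
[-59.9  74.9 446. ]
```

View pics/w6.png

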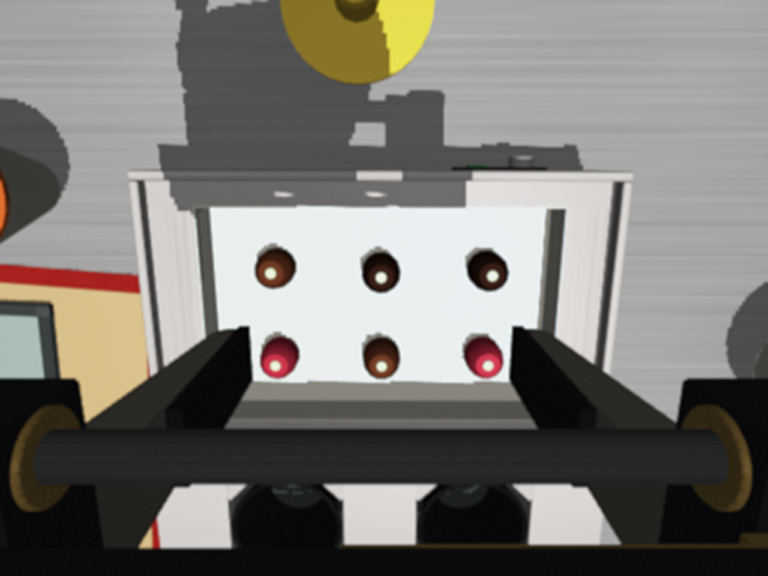

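All six bonbons are upright in a 2x3 grid of about 65 x 75 mm. The cover has been knocked: its edge is at (50,300), where it was at (115,320). Now I'll measure the pots with two wrist views.

Run:
```python
from h import *
bot.goto([.44,-.15,.28],down(np.pi/2)); snap("p1")
bot.goto([.40,-.16,.28],down(-np.pi/2)); snap("p2"); snap("sc2",1.5,"scene")
```

```text
(no output)
```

View pics/p1.png

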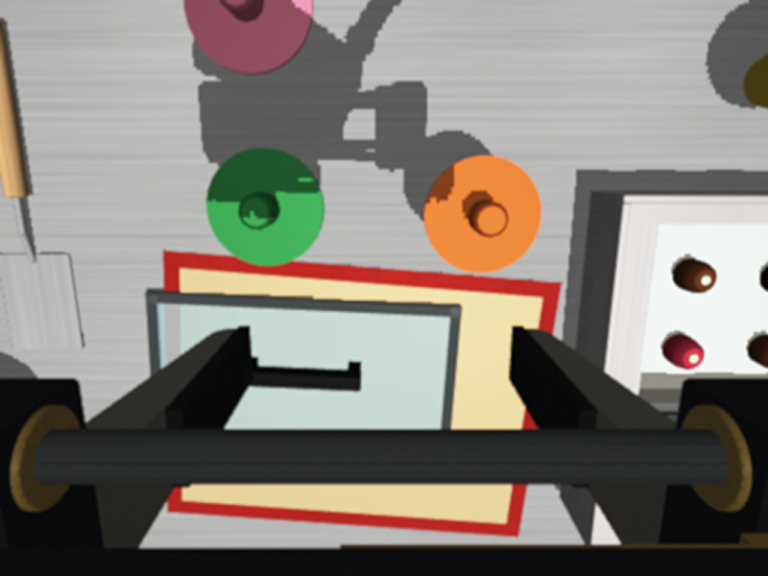

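View pics/p2.png

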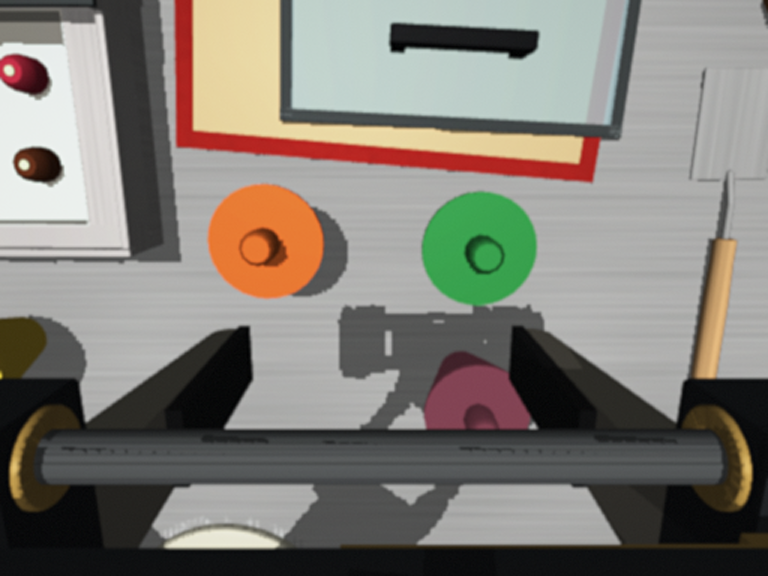

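View pics/sc2.png

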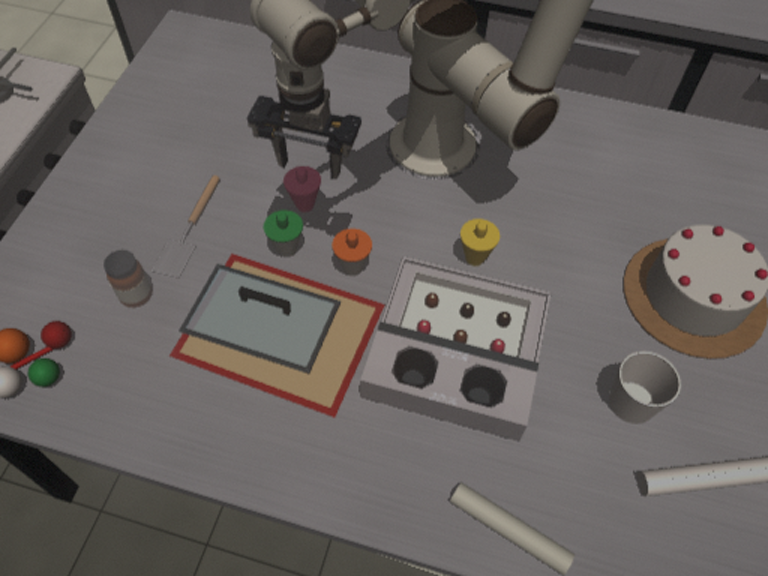

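Run:
```python
from h import *
a=np.load("p1.npz");b=np.load("p2.npz");U=lambda *p:un(p,0,0,1.5)
for n,x,y in (("green lid",(266,207),(479,248)),("orange lid",(483,213),(266,241)),("green knob",(260,211),(486,255)),("orange knob",(490,219),(259,247))):
    print(n,tri([(a,U(*x)),(b,U(*y))]))
```

```text
green lid (array([ 0.40517773, -0.23075573,  0.08090804]), [[-0.4, -0.0], [-0.4, -0.1]])
orange lid (array([ 0.40967668, -0.0735256 ,  0.07736931]), [[-0.4, -0.1], [-0.4, -0.0]])
green knob (array([ 0.40531176, -0.22910494,  0.11064876]), [[-1.3, -0.1], [-1.2, -0.1]])
orange knob (array([ 0.41051218, -0.07572283,  0.11038273]), [[-0.8, -0.1], [-0.8, -0.0]])
```

```bash
cat >> h.py <<'E'
def pot(xy,col,carry=.26,yaw=np.pi/2):
    bot.set_gripper(.6); bot.goto([*xy,.16],down(yaw)); bot.line_to([*xy,.093],max_speed=.12)
    print("at",np.round(bot.current_contact_force(),1)); bot.set_gripper(0,35); print("open",bot.current_opening()*92, bot.current_ee_pos())
    bot.line_to([*xy,carry],max_speed=.25)
    print("lift",np.round(bot.current_contact_force(),1),bot.current_opening()*92)
    c=st(*col,carry); bot.goto(c,down(yaw)); bot.hold(.4); f0=bot.current_contact_force()
    bot.line_to(st(*col,.132),max_speed=.12)
    z=.132
    while z>.108:
        z-=.002; bot.line_to(st(*col,z),max_speed=.04); f=bot.current_contact_force()-f0
        if f[2]>12 or np.hypot(f[0],f[1])>15: break
    print("down",z,bot.current_ee_pos(),np.round(f,1),round(bot.current_clock(),1))
E
python3 - <<'E'
from h import *
bot.goto([.405,-.10,.25],down(np.pi/2))
pot((.410,-.0755),(.055,.065))
snap("q1");snap("q1s",1.5,"side");
E
```

```text
at [-0.1  0.4  0.3]
open 23.042071220062066 [ 0.41021979 -0.07580774  0.09324332]
lift [-0.  -0.2 -2.5] 23.240368535922073
down 0.11399999999999999 [0.64322115 0.24942508 0.11664081] [-9.6 -5.6 15.9] 55.0
```

View pics/q1s.png

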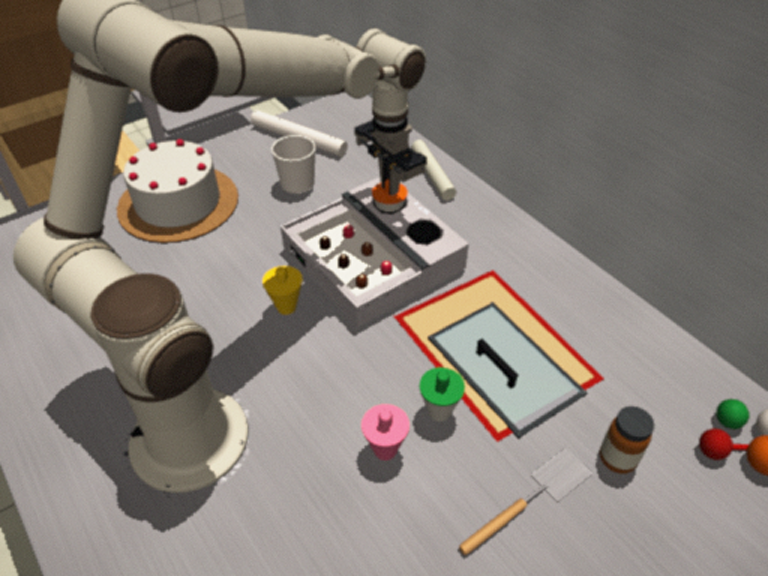

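Run:
```python
from h import *
bot.set_gripper(.6); bot.line_to(st(.055,.065,.20),max_speed=.25)
snap("q2")
pot((.4053,-.2300),(.054,-.066))
bot.set_gripper(.6); bot.line_to(st(.054,-.066,.26),max_speed=.25)
bot.goto(st(0.02,0,.34),down(-np.pi/2)); snap("q3");snap("q3s",1.5,"side"); snap("q3c",1.5,"scene")
print(bot.current_clock())
```

```text
at [-0.6 -0.4  0. ]
open 22.78742953154934 [ 0.40549094 -0.23036801  0.09330344]
lift [ 0.2 -0.5 -2.7] 23.248179071828254
down 0.11399999999999999 [0.64277262 0.11902282 0.11616724] [-6.   0.3 12.4] 65.9
70.1833
```

View pics/q3.png

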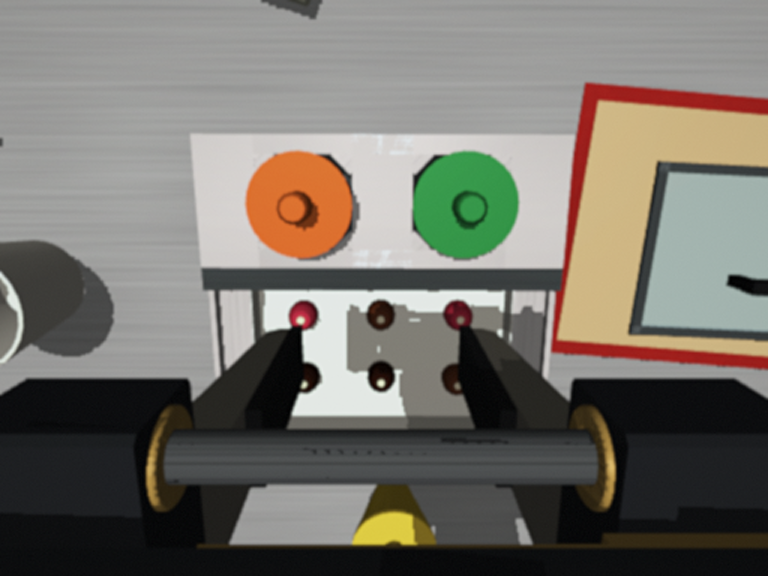

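View pics/q3s.png

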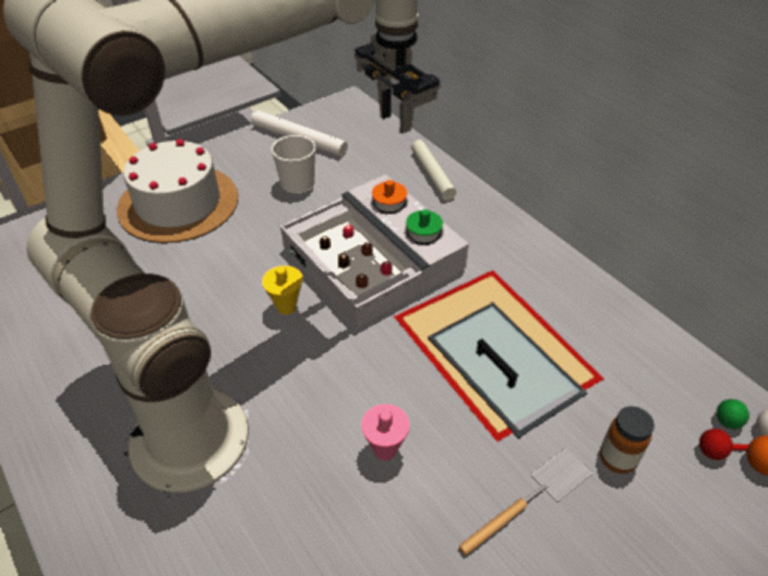

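View pics/q3c.png

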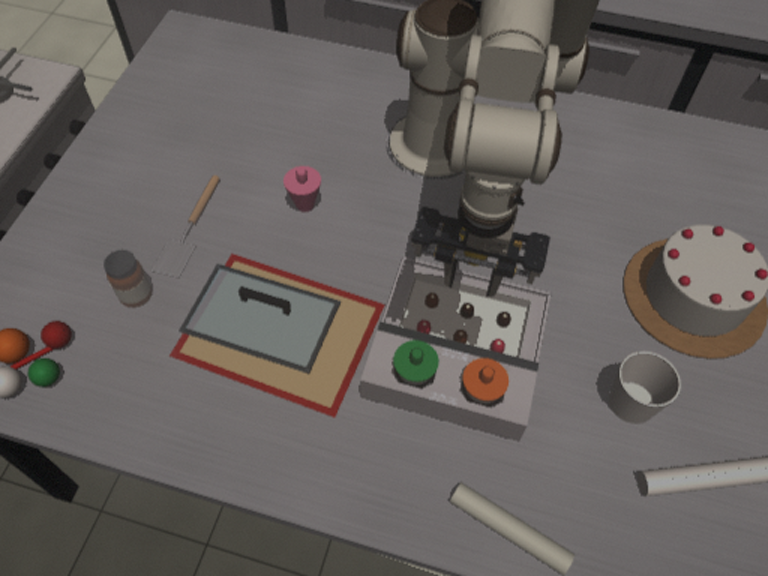

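```bash
sed -i 's/^ST=.*/ST=np.array([.5878,.1846]); SY=0.0/' h.py
python3 - <<'E'
from h import *
bot.set_gripper(0)
for y in (.065,-.065):
    bot.goto(st(.055,y,.18),down(np.pi/2)); bot.hold(.3); f0=bot.current_contact_force()
    bot.line_to(st(.055,y,.145),max_speed=.1); z=.145
    while z>.134:
        z-=.0015; bot.line_to(st(.055,y,z),max_speed=.03); f=bot.current_contact_force()-f0
        if f[2]>12: break
    print(y,z,bot.current_ee_pos()[2],np.round(f,1))
    bot.line_to(st(.055,y,.19),max_speed=.25)
bot.set_gripper(.6)
bot.goto([.57,-.2,.27],down(np.pi/2)); snap("c1")
bot.goto([.54,-.2,.27],down(-np.pi/2)); snap("c2"); print(bot.current_clock())
E
```

```text
0.065 0.13749999999999998 0.14119292312311632 [-7.1 -1.5 14.8]
-0.065 0.13749999999999998 0.1410936982948698 [-7.  -0.8 15.9]
83.9667
```

View pics/c1.png

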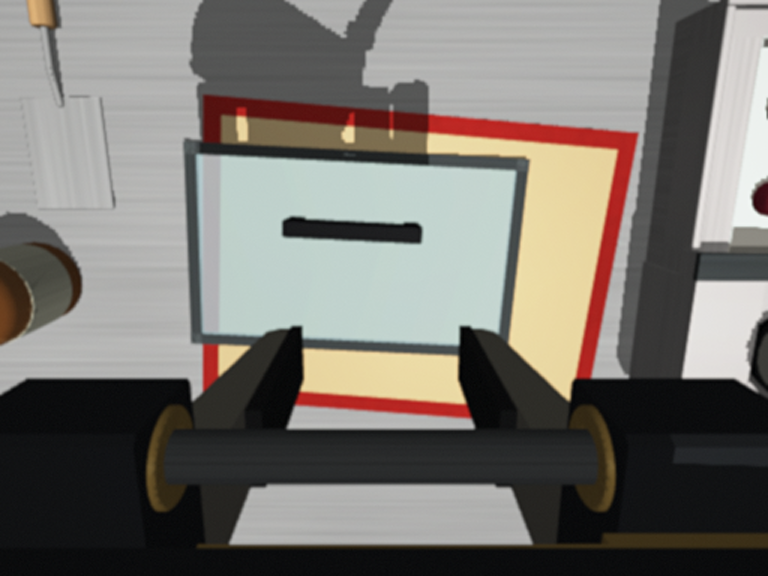

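View pics/c2.png

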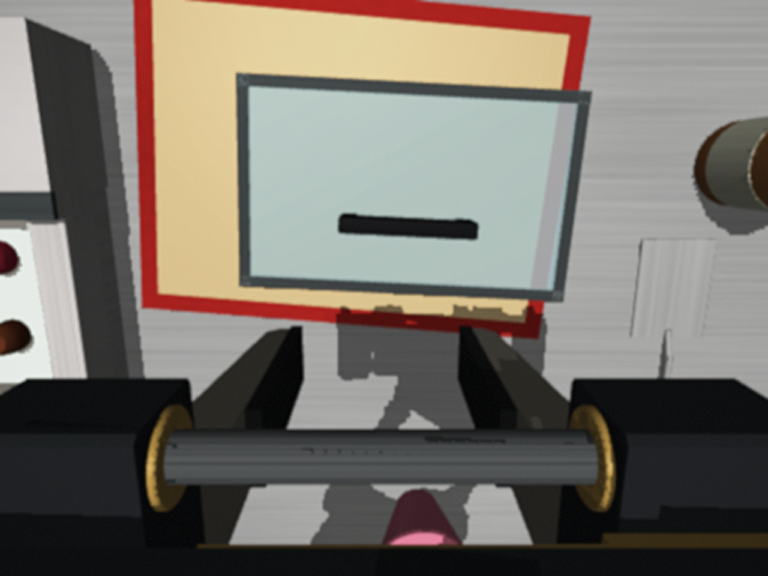

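Run:
```python
from h import *
a=np.load("c1.npz");b=np.load("c2.npz");U=lambda *p:un(p,0,0,1.5); X,Y=.088,.143
oa=[(a,U(185,140),(-X,-Y,.006)),(a,U(528,158),(-X,Y,.006)),(a,U(193,343),(X,-Y,.006)),(a,U(508,354),(X,Y,.006))]
ob=[(b,U(237,73),(X,Y,.006)),(b,U(591,92),(X,-Y,.006)),(b,U(562,301),(-X,-Y,.006)),(b,U(240,286),(-X,Y,.006))]
for o in (oa,ob,oa+ob):
    q,r=fit(o); print(np.round(q,4),r.tolist())
q[2]=.003
np.save("cov.npy",q)
R=Ro.from_euler('z',q[3]).as_matrix()
for n,w in (("c1",a),("c2",b)):
    im=cv2.imread(f"pics/{n}.png")
    for x,y,z,c in [(sx*.007-.025,sy*.055,z,(0,0,255) if z>.04 else (0,255,255)) for sx in(-1,1) for sy in (-1,1) for z in (.027,.045)]+[(sx*X,sy*Y,.006,(255,0,255)) for sx in(-1,1) for sy in (-1,1)]:
        u=(proj(w,R@[x,y,z]+q[:3])+.5)*1.5-.5; cv2.circle(im,tuple(int(round(v)) for v in u),2,c,-1)
    cv2.imwrite(f"pics/{n}o.png",im[:400])
```

```text
[ 0.5811 -0.2204 -0.0028 -0.0431] [[-0.2, 0.7], [0.5, -0.7], [0.3, -0.6], [-0.6, 0.7]]
[ 0.5812 -0.2218 -0.002  -0.049 ] [[-0.0, 0.0], [-0.1, -0.2], [-0.0, 0.3], [0.1, -0.1]]
[ 0.5812 -0.2212 -0.0026 -0.0467] [[-0.7, 0.3], [0.1, -0.3], [-0.6, -0.9], [-1.4, 1.1], [-0.6, 0.4], [-0.9, -0.4], [-0.4, -0.1], [-0.1, 0.0]]
```

View pics/c1o.png

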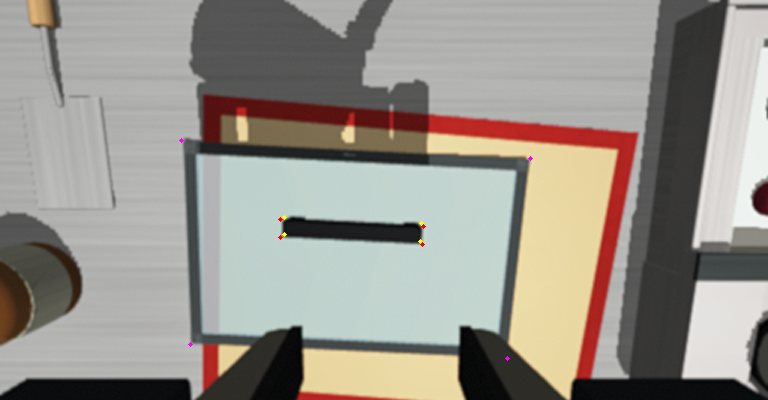

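View pics/c2o.png

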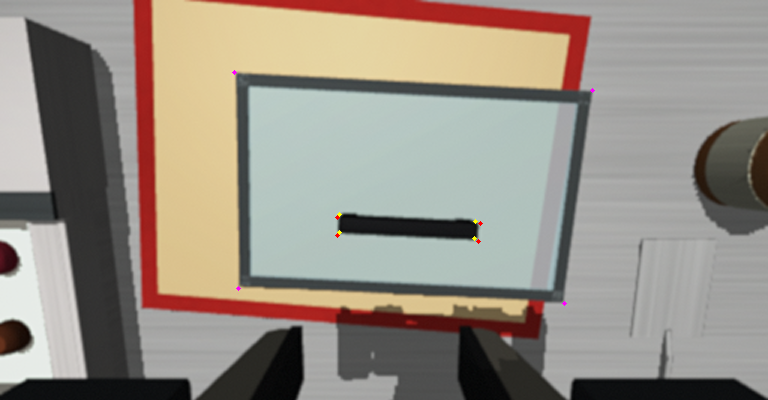

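```bash
cat >> h.py <<'E'
TL=np.array([-.025,0,.016])
def covpose(xr,zr,th,dy=0,yaw=0):
    C=Ro.from_euler('z',SY+yaw)*Ro.from_euler('y',np.radians(th))
    o=st(xr,dy,zr)-C.apply([.088,0,0]); return o+C.apply(TL),(C*Ro.from_euler('x',np.pi)).as_rotvec(),o,C
E
python3 - <<'E'
from h import *
print(bot.current_joints())
q=np.load("cov.npy"); h=Ro.from_euler('z',q[3]).apply([-.025,0,0])+q[:3]; print(h)
print(bot.inverse_kinematics([h[0],h[1],.018],down(q[3])))
for a in ((-.035,.16,10),(-.035,.0635,10),(-.004,.0635,10),(-.004,.06,0)):
    p,r,_,_=covpose(*a); print(a,p,bot.inverse_kinematics(p,r))
bot.goto([h[0],h[1],.10],down(q[3])); bot.set_gripper(.5); bot.line_to([h[0],h[1],.0185],max_speed=.1)
print(bot.current_contact_force()); bot.set_gripper(0,45); print(bot.current_opening()*92,bot.current_ee_pos(),bot.current_contact_force())
bot.line_to([h[0],h[1],.06],max_speed=.06); print(bot.current_contact_force(),bot.current_ft_torque(),bot.current_clock())
snap("g1s",1.5,"side"); snap("g1c",1.5,"scene")
E
```

```text
[-5.64331308e-01  1.28721348e-01  1.52087005e+00  4.43821693e-06
  1.49197720e+00  1.00613170e+00]
[ 0.55621511 -0.22002092  0.003     ]
[-5.78498240e-01  4.40836021e-01  1.66744463e+00 -4.44089210e-16
  1.03331200e+00 -5.31831234e-01]
(-0.035, 0.16, 10) [0.44429509 0.1846     0.19537917] [0.12672116 0.06965752 1.74207122 0.0219983  1.50304163 0.12332648]
(-0.035, 0.0635, 10) [0.44429509 0.1846     0.09887917] [0.12672116 0.17886197 1.82573762 0.02271476 1.31021867 0.11896292]
(-0.004, 0.0635, 10) [0.47529509 0.1846     0.09887917] [0.11959623 0.24946502 1.74234952 0.02137182 1.32314352 0.11255658]
(-0.004, 0.06, 0) [0.4708 0.1846 0.076 ] [ 1.34298354e-01  1.37536365e-01  1.91315006e+00 -4.44089210e-16
  1.09090623e+00  1.34298354e-01]
[ 1.13301964 -0.16025154  0.44488461]
13.476078413782863 [ 0.5564046  -0.22006633  0.01868836] [ 0.19271271 -0.55513498  0.0415703 ]
[-0.57920735  0.54628386 -4.40371644] [-0.04741149  0.17305318  0.03636485] 88.075
```

View pics/g1s.png

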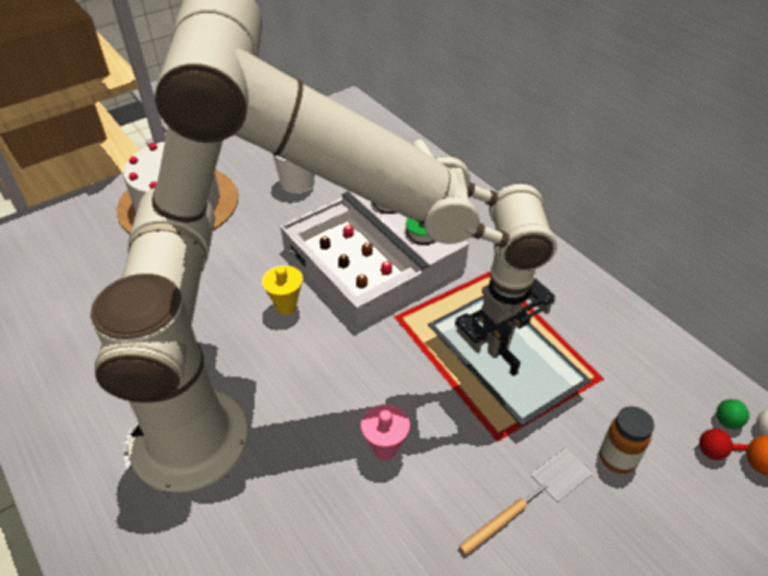

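```bash
cat >> h.py <<'E'
def chk(n,o,C):
    """overlay cover corners & station refs on scene/side"""
    for nm in ("scene","side"):
        w=cam(nm); im=np.array(w["pixels"]).copy(); k=4
        cen=proj(w,o); x0,y0=(int(v) for v in np.clip(cen-[100,75],0,[312,234]))
        im=cv2.resize(im[y0:y0+150,x0:x0+200],None,fx=k,fy=k,interpolation=cv2.INTER_CUBIC)
        def P(X,c):
            u=(proj(w,X)-[x0,y0]+.5)*k-.5; cv2.circle(im,tuple(int(round(v)) for v in u),2,c,-1)
        for sx in (-1,1):
            for sy in (-1,0,1): P(o+C.apply([sx*.088,sy*.143,0]),(255,0,255)); P(o+C.apply([sx*.088,sy*.143,.006]),(0,0,255))
        for y in (-.149,.149): P(st(-.184,y,.072),(0,255,0)); P(st(-.02,y,.083),(0,255,0))
        cv2.imwrite(f"pics/{n}_{nm}.png",im)
E
python3 - <<'E'
from h import *
p=bot.current_ee_pos(); bot.line_to([p[0],p[1],.22],max_speed=.2)
p,r,o,C=covpose(-.035,.16,10); bot.goto(p,r)
p,r,o,C=covpose(-.035,.10,10); bot.line_to(p,r,max_speed=.1); bot.hold(.3)
print(bot.current_ee_pos()-p,bot.current_contact_force(),bot.current_opening()*92,bot.current_clock())
chk("k1",o,C); snap("k1w")
E
```

```text
[3.75087395e-04 5.72848461e-05 5.17934053e-04] [ 0.15668665 -0.75198799 -3.87557885] 13.58413559666966 91.725
```

View pics/k1_scene.png

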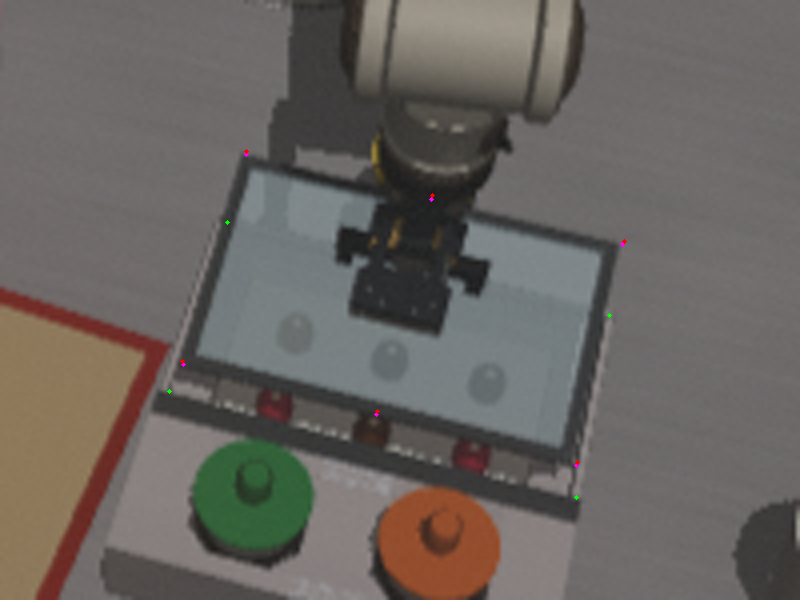

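View pics/k1_side.png

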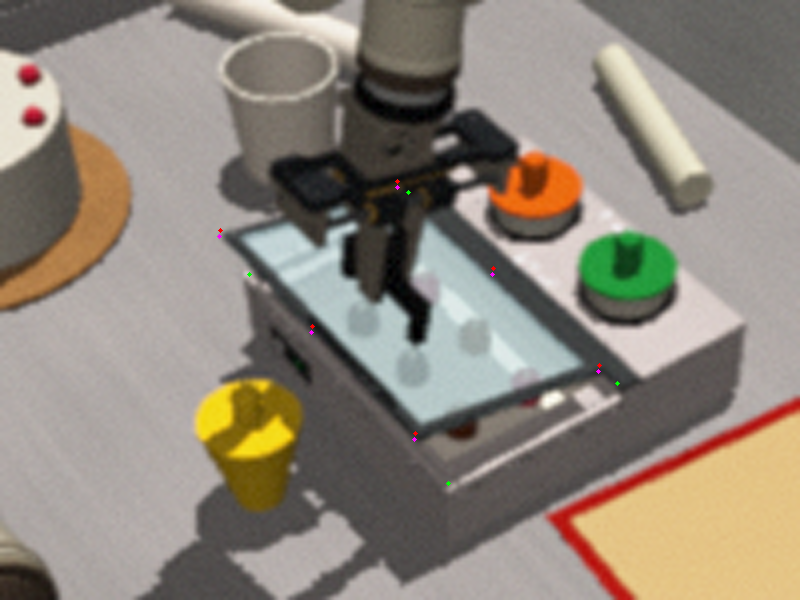

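View pics/k1w.png

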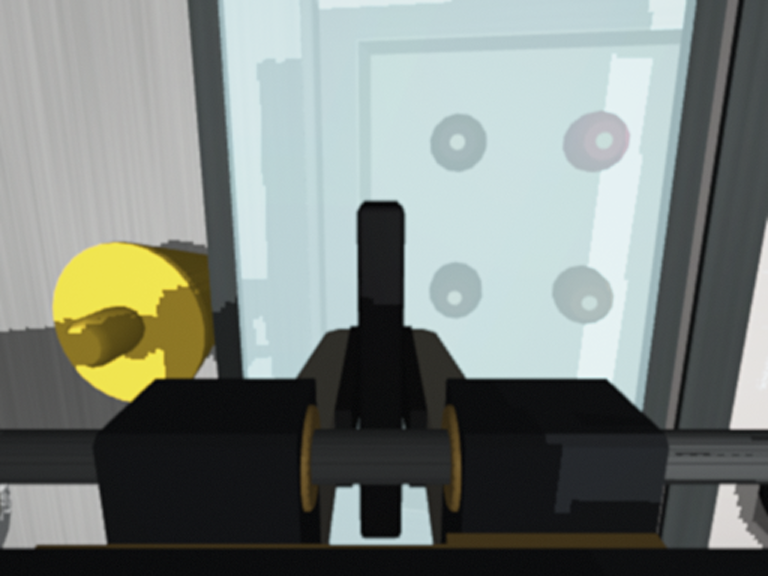

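Run:
```python
from h import *
f0=bot.current_contact_force()
def go(a,s=.05):
    p,r,o,C=covpose(*a); bot.line_to(p,r,max_speed=s); f=bot.current_contact_force()-f0
    print(a,np.round(f,1),np.round((bot.current_ee_pos()-p)*1000,1)); return f,o,C
go((-.035,.075,10),.08); f,o,C=go((-.035,.064,10),.04)
if abs(f[2])<5:
    for x in (-.024,-.016,-.010,-.006,-.003):
        f,o,C=go((x,.064,10),.04)
        if abs(f[0])>8 or abs(f[2])>8: break
print(bot.current_clock()); chk("k2",o,C)
```

```text
(-0.035, 0.075, 10) [-0.3  0.9  0.7] [-0.6 -0.1 -0.7]
(-0.035, 0.064, 10) [-0.4  0.   1. ] [-0.2 -0.  -0.2]
(-0.024, 0.064, 10) [-0.1 -0.4  0.6] [ 0.3 -0.   0.1]
(-0.016, 0.064, 10) [0.6 0.1 0.6] [ 0.2 -0.   0. ]
(-0.01, 0.064, 10) [0.1 0.5 0.2] [ 0.3 -0.   0. ]
(-0.006, 0.064, 10) [-0.1  0.3  1.1] [ 0.2 -0.   0.1]
(-0.003, 0.064, 10) [ 0.2 -0.3  0.4] [ 0.2 -0.   0. ]
94.3333
```

View pics/k2_scene.png

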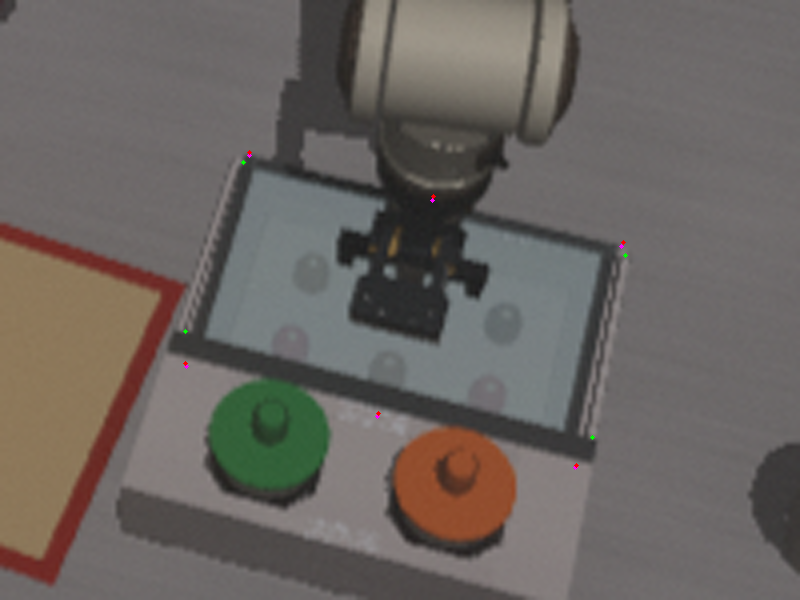

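View pics/k2_side.png

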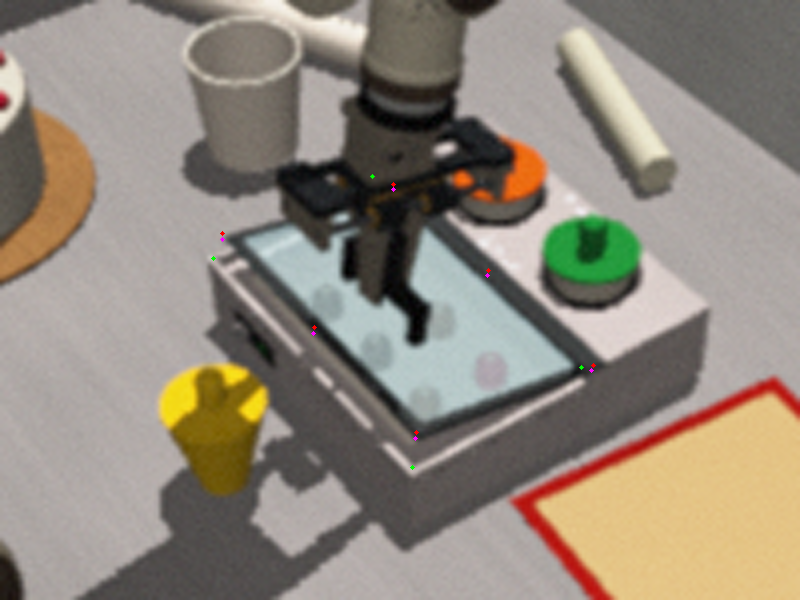

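The rear edge is under the lip and there is no contact force. Now I'll turn the cover down.

Run:
```python
from h import *
f0=bot.current_contact_force()
for th,z in ((8,.0635),(6,.063),(4,.0625),(3,.062),(2,.0617),(1.2,.0614),(.6,.0612),(0,.0610),(0,.0604),(0,.0598),(0,.0592)):
    p,r,o,C=covpose(-.0035,z,th); bot.line_to(p,r,max_speed=.03); f=bot.current_contact_force()-f0
    print(th,z,np.round(f,1),np.round((bot.current_ee_pos()-p)*1000,1),np.round(bot.current_ft_torque(),2))
    if np.linalg.norm(f)>7: break
print(bot.current_clock()); chk("k3",o,C)
```

```text
8 0.0635 [ 0.9  0.  -1. ] [-0.5  0.  -0. ] [-0.09 -0.04 -0.04]
6 0.063 [ 0.1 -1.7 -0.2] [-0.1  0.   0.2] [-0.02  0.02 -0.03]
4 0.0625 [-0.2 -1.3  0.5] [-0.   0.   0.3] [-0.05  0.12  0.03]
3 0.062 [ 0.9 -0.2  1.3] [0.4 0.  0.4] [-0.06 -0.05  0.05]
2 0.0617 [ 1.3 -0.9  2.1] [0.4 0.  0.4] [-0.14 -0.25  0.07]
1.2 0.0614 [ 1.1 -0.3  4.4] [0.4 0.  0.4] [-0.06 -0.29 -0.05]
0.6 0.0612 [ 1.3 -1.   5. ] [0.4 0.  0.3] [-0.08 -0.35 -0.01]
0 0.061 [-1.4 -1.8 14. ] [0.8 0.  1.7] [-0.24  0.52  0.02]
96.5833
```

View pics/k3_scene.png

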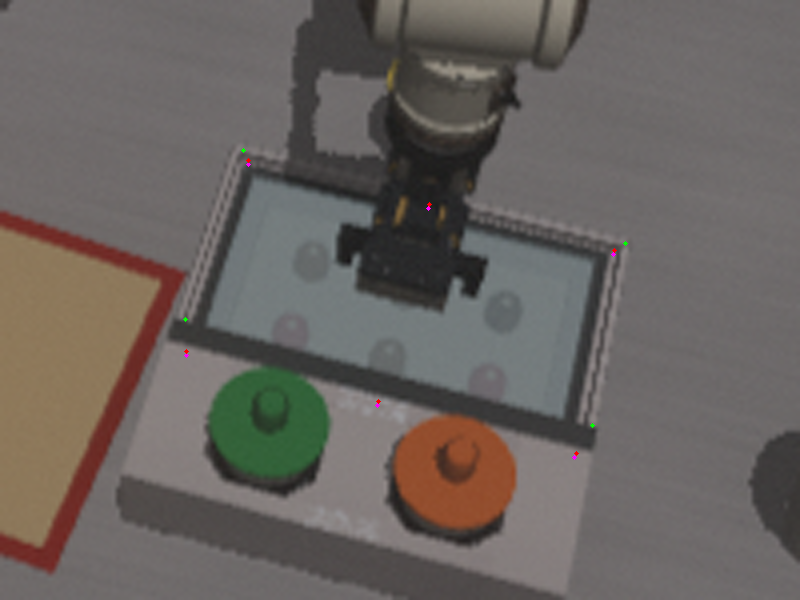

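View pics/k3_side.png

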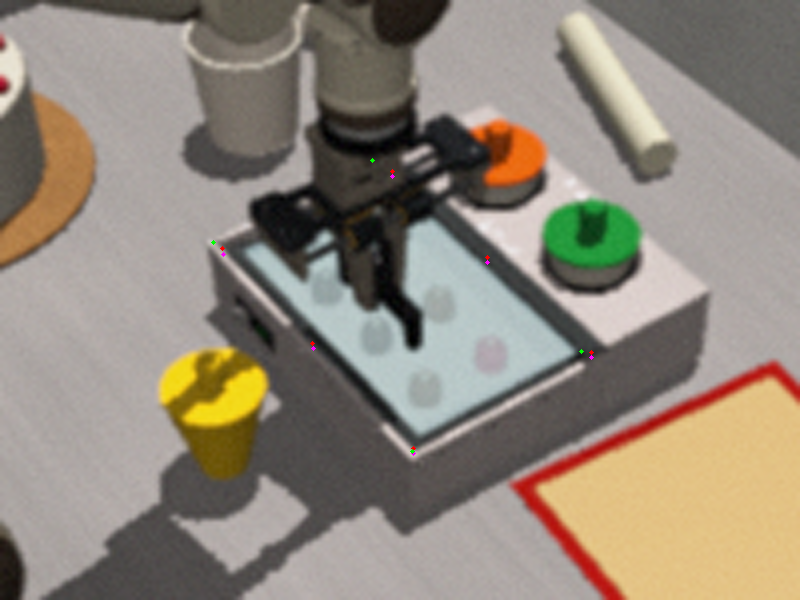

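Run:
```python
from h import *
bot.set_gripper(.35); p=bot.current_ee_pos(); print(bot.current_contact_force())
bot.line_to([p[0],p[1],.2],max_speed=.15)
bot.goto(st(-.13,0,.28),down(np.pi/2)); snap("e1")
bot.goto([.35,-.1,.35],down(np.pi/2)); bot.hold(.3)
o=st(-.092,0,.06); chk("e2",o,Ro.identity()); print(bot.current_clock())
```

```text
[-0.52216857  0.80370138  0.27854691]
101.15
```

View pics/e1.png

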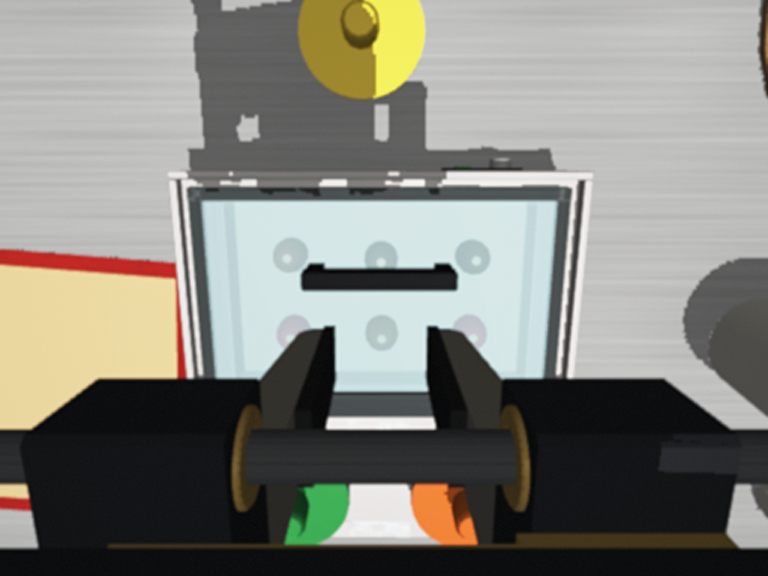

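View pics/e2_scene.png

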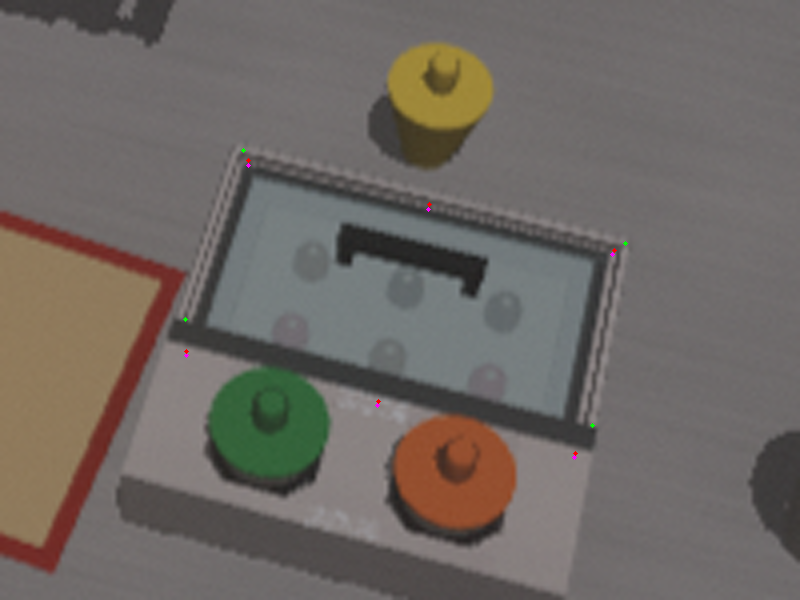

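View pics/e2_side.png

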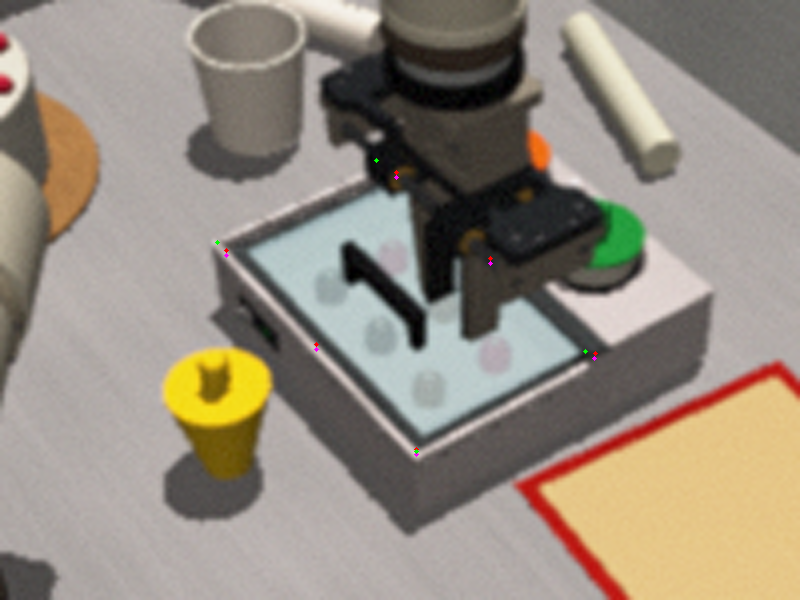

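Run:
```python
from h import *
bot.set_gripper(0); bot.goto(st(-.165,-.11,.2),down(0))
for x,y in ((-.165,-.11),(-.165,.11),(-.04,.11),(-.04,-.11)):
    bot.goto(st(x,y,.10),down(0)); bot.hold(.2); f0=bot.current_contact_force()
    bot.line_to(st(x,y,.070),max_speed=.1); z=.070
    while z>.060:
        z-=.001; bot.line_to(st(x,y,z),max_speed=.02); f=bot.current_contact_force()-f0
        if f[2]>5: break
    print(x,y,round(z,4),np.round(bot.current_ee_pos()[2],4),np.round(f,1))
    bot.line_to(st(x,y,.11),max_speed=.25)
bot.goto([.33,-.05,.35],down(0)); bot.hold(.3)
print(bot.current_clock()); snap("f1",1.5,"scene"); chk("f2",st(-.092,0,.06),Ro.identity())
```

```text
-0.165 -0.11 0.065 0.0663 [-5.7  0.8 14.1]
-0.165 0.11 0.065 0.0663 [-5.  -1.9 12.4]
-0.04 0.11 0.065 0.0664 [-3.2 -1.1  8.7]
-0.04 -0.11 0.065 0.0664 [-5.2 -1.  12.1]
116.9083
```

View pics/f1.png

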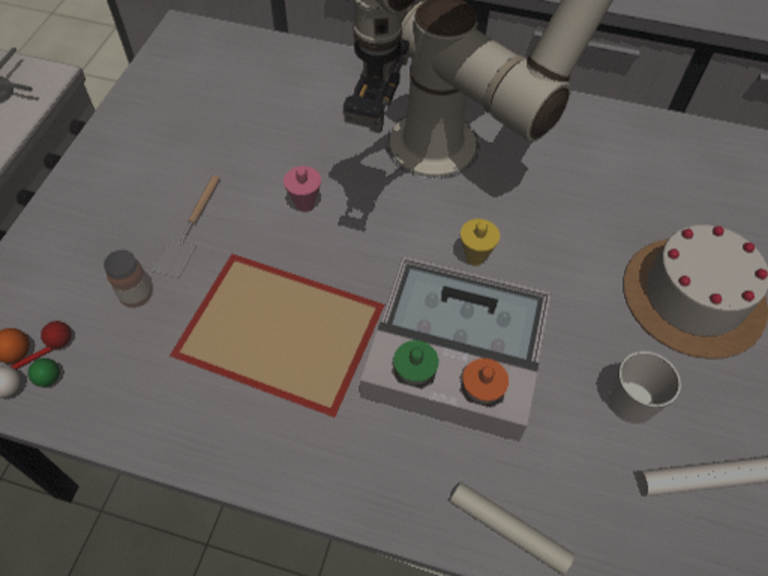

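View pics/f2_side.png

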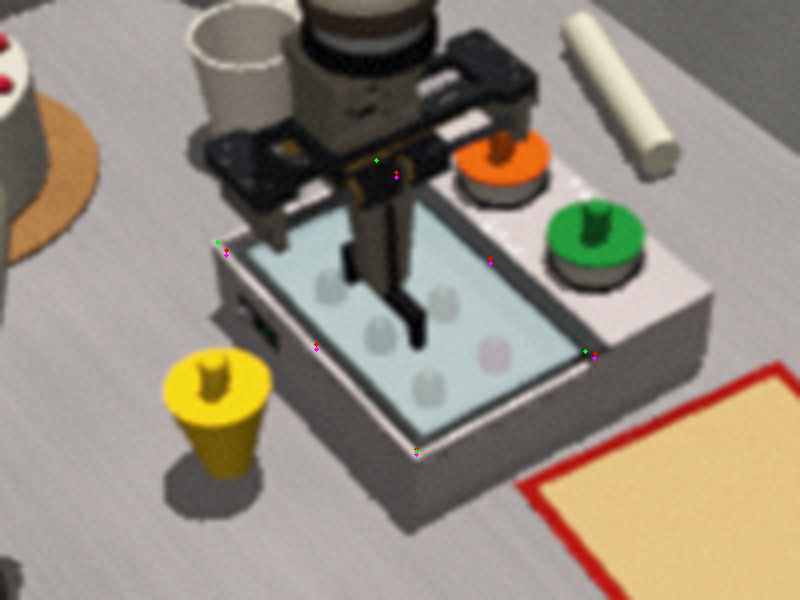

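All four corners of the cover read 66.3–66.4 mm, so it lies flat on the rim. The robot is clear of everything, so I'll hand in.

```bash
python3 -c "
from workcell import bot
print(bot.current_contact_force()); bot.job_done()"
```

```text
[-1.27138563 -0.40921276 -0.33290445]
the job is handed in; nothing more can be done
```

The bonbon station is set out and the job was handed in at about 117 s, with the robot touching nothing.

- **Bonbons:** there were six, none on top of another. I set them out one by one in a 2 x 3 grid, roughly 65 x 75 mm between centres, with some in every quarter. In the last picture before covering, all were upright and about 35 mm or more clear of each other. Through the cover they still look in place.
- **Pots:** the orange pot went in the left collar and the green in the right. Pressed lightly, both knob tops read 141 mm, which matches fully home, and both looked upright.
- **Cover:** it had been knocked about 4 cm aside before I got to it, so I measured it again. I hooked its rear edge under the lip at 10° and turned it down. Touching it near the four corners gave 66.3–66.4 mm against the expected 66 mm, so it lies flat.
- **Left alone:** I did not touch the tub, jar, spatula, or the pink and yellow pots.

**Disagreements:** the fixed cameras and the wrist camera differed by 2–3 mm on the station position, so I used a blend. The cover met the rim about 2 mm earlier than I reckoned, probably because the mat is thicker than I assumed. The four-corner check afterwards was fine.

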